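# Dock the laser head on the gas cell

### The job

Dock the white laser head on the steel gas cell: with the fingers only, push it along the black breadboard until its long side lies flush against the aluminium fence bar all along and its nose ring is right up against the round port flange of the cell. Push gently: do not lift or tip the laser head or ram it into the fence or the flange, and leave the other loose things on the breadboard and bench as they are.

Things in the scene. Friction and masses are not known exactly. Their poses are not given: they have to be found in the camera images.
- breadboard: black metal plate fixed to the bench, carrying the fence, the gas cell and the laser head: 300 mm (its x) by 550 mm (its y), 12 mm thick; origin under its centre at bench level, z up; its +x points away from the robot, turned up to 12 degrees either way
- fence: bare aluminium bar bolted on the breadboard, 15 mm wide, 315 mm long, 25 mm high above the plate (30 mm with its screw heads). Axes as the breadboard's: it runs along y; origin on its robot-side face (the one the laser head goes against, facing -x) where it meets the plate, 103 mm from the bar's +y end; in breadboard frame (75, -18, 12) mm
- cell: bright steel box bolted on the breadboard, 138 mm (x) by 144 mm (y), 104 mm high above the plate, with a round gauge on top up to 159 mm; axes as the breadboard's. A round port flange, 56 mm across, stands out of its -y side, 14 mm from the box. Origin on the plate below the flat face of that flange; in breadboard frame (27, 90, 12) mm
- port (a point): centre of the flat face of the port flange, 36 mm above the plate; axes as the breadboard's, +y goes into the cell
- laser: laser head, loose on the breadboard, flat-bottomed: white box, black end plates, 96 mm (x) by 200 mm (y) by 60 mm high, 0.55-0.95 kg; origin at the centre of its underside. A 40 mm nose ring stands out 10 mm on its +y end; two jacks stand out 13 mm on its rear (-y) end at x = +34 mm, the rest of which is flat. Starts up to 18 degrees askew; takes about 3 to 7 N to slide; docked, its axes are the breadboard's
- nose (a point): centre of the front face of the laser head's nose ring (laser x = 0, y = +110 mm, z = +36 mm); touches port when docked
- fence_side (a point): middle of the laser head's long side that goes to the fence (laser x = +48 mm, y = 0, z = +12 mm)
- lens_post: lens in a black ring on a steel post, loose bystander, 106 mm high, round foot 40 mm across; stands on the breadboard beyond the fence; origin under its foot
- dust_cap: red plastic dust cap, loose bystander, 46 mm across, 16 mm high, on the robot's side of the cell on the breadboard; origin under its centre
- hex_driver: orange-handled hex driver, loose bystander, 170 mm long, lying on the bench between robot and breadboard; its x axis runs along it
- post_holder: black cylinder, loose bystander, 25 mm across, 50 mm high, standing on the bench off the breadboard's -y end; origin under its centre
- screw_tray: blue divided tray, loose bystander, 75 by 110 by 26 mm, on the bench to one side; origin under its centre
- goggles: black laser goggles with amber lenses, loose bystander, 44 mm high, about 140 mm wide, on the bench to one side; origin under the middle
- multimeter: yellow handheld meter, loose bystander, lying, 170 by 82 by 41 mm, on the bench to one side; origin under its centre
There are look-alikes about, which are no part of the job. What is shaped like the laser but green or purple is not meant.

How it is judged:
At the end, for the whole second after the job is handed in: the nose ring is within 3 mm of the flange face, the middle of the laser head's long side within 3 mm of the fence and that side parallel to it within 1.1 degrees, the laser head flat on the breadboard and at rest (y of nose in the frame of port above -0.003 m and x of fence_side in the frame of fence above -0.003 m and angle between the y axis of laser and the y axis of breadboard, either way round below 0.02 rad and z of laser in the frame of breadboard below 0.014 m and angle between laser's own z axis and vertical below 0.03 rad and linear speed of laser below 0.005 m/s); the robot touches nothing.
It fails at once if the laser head is lifted or tipped (z of laser in the frame of breadboard above 0.02 m or angle between laser's own z axis and vertical above 0.12 rad).
It fails at once if the laser head is rammed or pressed with more than 40 N into the cell or the fence (contact force between laser and cell above 40 N or contact force between laser and fence above 40 N).
It fails at once if another loose thing is shifted by more than 20 mm or knocked over (distance of any of lens_post, dust_cap, hex_driver, post_holder, screw_tray, goggles, multimeter from where it was at the start of the episode above 0.02 m or angle between any of lens_post, post_holder's own z axis and vertical above 0.3 rad).
It fails at once if the laser head is pushed with something other than the fingers (contact force between the arm and laser above 4 N).
It also fails if it takes over 51 s, if anything falls off the work surface, if the arm or the gripper's body presses on something with over 40 N, if the wrist force passes 120 N, or if a joint passes its speed limit or range.

### The arm

A 7-joint arm with a two-finger parallel gripper is mounted at the origin on the work surface. World frame = base frame: x ahead of the robot, y to its left, z up, the work surface at z = 0. Lengths are in m, angles in rad, forces in N, time in s.
With the tool pointing down it reaches from about 0.35 to 0.9 m from the base axis. Payload 8.1 kg.
Tool frame: the origin (TCP) lies at the very end of the fingers, on their centre line; the grasp point (between the pads) lies 19 mm behind it (hold_point_z is the distance from the TCP to the grasp point, in m); z points along the fingers, y is the line along which they close (so a half turn about z gives the same grasp; the last joint's range is limited). The gripper opens to 92 mm and grips with 3 to 60 N. Pads are 19 mm wide; open, the fingers measure 130 mm over their backs; the gripper's body (75 mm by 190 mm) begins 47 mm behind the grasp point.
Start: joints at [1.129, 0.434, 0.025, 1.573, -0.012, 1.134, -0.075], TCP at [0.208, -0.589, 0.227] pointing down, gripper open.
Joint ranges: [-2.62, 2.62], [-0.44, 2.09], [-1.27, 1.32], [0.08, 2.57], [-1.32, 4.46], [0.12, 2], [-2.74, 2.74]. Speed limits (rad/s): [2.22, 2.22, 3.01, 3.01, 3.14, 3.14, 3.14].

### API

Orientations are given as a unit quaternion [w, x, y, z].
In Python, from workcell import get_state, camera, hand_in, search_frame, trace, hold_point_z gives the robot as it stands. The module is installed in compiled form; this text tells all that it offers.
- The arm moves only by the tool jog_arm, never from a script. Its argument "steps" is a list of rows, each a list of 7 numbers: the turn, a rotation vector about the tool's x, y, z in degrees, then the shift along the tool's x, y, z in cm, then the finger opening in cm, from 0 to 9.18. In form: [[rx, ry, rz, tx, ty, tz, fingers], ...]. A call has 1 to 8 rows; each row shifts and turns the commanded pose from where the row before left it, along the tool's axes as they then stand; what a row does not reach is not made up. A row lasts 1/10 s, in which the tool goes at most 50 mm and 8.59 degrees, less where a joint would pass 70% of its speed; a pose out of reach is approached as far as the arm can. A call is refused whole if a number of a shift passes 5 or a number of a turn 8.59, either way. A call with a gripper value outside its range is refused whole. The fingers move at their own pace and stop on an object; the grip force is fixed at half the most. Time passes only in rows, so rows that do not move let the fingers close. It gives the time, the measured TCP pose, the force, the opening and the grip force at its end, in the units of the state.
- get_state(): the state, without advancing time (a new reading comes with each control period).
- camera(name): name is "scene" or "top" or "wrist"; returns a dict with "pixels" (420x560x3 uint8, blue, green, red), "z_map" (420x560 float32, m along the optical axis (not along the pixel's ray), 0 where there is no reading), "fovy" (degrees; the focal length in pixels is half the picture's height over the tangent of half this angle, whatever the lens; pixels are square), "cx", "cy" (the principal point, pixels), "cam_to_world" (4x4, takes a point from camera to world coordinates). Camera axes: x right, y down, z forward; pixel columns grow to the right and rows downward; lengths in m; the calibration is good to about 2 mm. A picture is of the moment at which its call begins.
- hand_in(): hands the job in; it is judged then, once.
Trained networks look in a picture, given as the dict that the camera call returned (one of the last four; its "shot" number tells which), for a name from the list of things; names that differ only in an ending like _2 or _b are one class to them, and where a whole thing is asked for, a point or a joint stands for the part that bears it (a point fixed in the world has none). Each returns a list of dicts, best first, with "confidence" (0 to 1); they miss things now and then, are a little off and sometimes report something else, mostly with a low value. They report only what shows in the picture. A call takes as long as a camera call. They do not tell look-alikes from the thing itself.
- search_frame(picture, label): "bbox" ([left, top, right, bottom] in pixels, round what is visible of it).
- trace(picture, label): "mask" (420x560 bool, what is visible of it) and "bbox" ([left, top, right, bottom] in pixels, round what is visible of it).
The state is a dict: "time": time; "joints": joint angles; "qvel": joint speeds; "joint_torque": joint torques, N m; "ee_pos": TCP position; "ee_rot": TCP orientation; "ft_force": force on the tool from outside, world axes, zero at the start; "moment": the same for the moment, N m; "finger_gap": opening from 0.0 (shut) to 1.0 (fully open); "gripper_force": force on a finger pad.
Only numpy, scipy, OpenCV 4.12 (cv2) and the standard library are available. Lean on these libraries where they do the work, as an engineer would, in place of code of your own. Each camera call takes 0.05 s, during which the arm holds its last target. There are 200 camera calls.

## Working session

There is one attempt and no reset: what is moved stays moved. The work goes in short steps, Python scripts to look and compute and a tool call to move; the robot and the scene stay as the last step left them, time stands still between calls to the robot, and variables do not carry over. Pictures are saved under pics/ and viewed, at most 10 in all, crops included, and the job is handed in when it is done.

Besides the shell and the picture viewer there is one more tool, called after "Emit:" in YAML: its name, and indented under it one key for each argument. jog_arm: Moves the arm, as the interface text tells. Its arguments: {"type":"object","properties":{"steps":{"type":"array"}},"required":["steps"]}

```bash
mkdir -p pics; cat > h.py <<'E'
import numpy as np, cv2
from workcell import *
def cloud(p):
    z=p["z_map"]; H,W=z.shape; f=H/2/np.tan(np.radians(p["fovy"])/2)
    v,u=np.mgrid[:H,:W]
    P=np.stack([(u-p["cx"])/f*z,(v-p["cy"])/f*z,z],-1)
    T=np.array(p["cam_to_world"]); Q=P@T[:3,:3].T+T[:3,3]
    Q[z==0]=np.nan
    return Q
E
python3 - <<'E'
from h import *
s=get_state(); print(s)
for n in("top","scene"):
    p=camera(n); cv2.imwrite(f"pics/{n}1.png",p["pixels"]); np.savez(n+"1.npz",pix=p["pixels"],Q=cloud(p))
    for l in("laser","cell","fence","breadboard","dust_cap","hex_driver"):
        for r in trace(p,l)[:3]:
            Q=cloud(p)[r["mask"]]; print(n,l,round(r["confidence"],2),[int(b) for b in r["bbox"]],np.round(np.nanmedian(Q,0),3),np.round(np.nanpercentile(Q[:,2],[5,95]),3))
E
```

```text
{'time': 0.0, 'joints': array([ 1.12937174,  0.43522365,  0.02497394,  1.57407768, -0.01162219,
        1.13398656, -0.07509876]), 'qvel': array([-2.09364334e-04, -3.19484437e-04, -5.62856078e-04,  1.05949837e-03,
       -4.73551155e-05, -2.55336646e-03, -7.59312146e-04]), 'joint_torque': array([-2.34908359e-03, -6.67858958e+01,  9.83518995e-01, -3.14460218e+01,
       -6.07514195e-02,  4.28483728e-02,  1.38364267e-04]), 'ee_pos': array([ 0.20752442, -0.5890125 ,  0.22595207]), 'ee_rot': array([-7.51341418e-04,  9.85690359e-01,  1.68564276e-01, -1.90104742e-04]), 'ft_force': array([ 0.15325613,  1.15783145, -0.64168411]), 'moment': array([-0.00714558, -0.01268136,  0.00573681]), 'gripper_force': 0.0, 'finger_gap': 0.9975866195595329}
top laser 0.95 [261, 166, 345, 223] [ 0.538 -0.029  0.071] [0.036 0.077]
top laser 0.82 [99, 271, 172, 358] [0.225 0.4   0.059] [0.016 0.065]
top laser 0.61 [369, 258, 422, 346] [ 0.256 -0.281  0.059] [0.033 0.065]
top cell 0.83 [174, 134, 244, 194] [0.607 0.216 0.116] [0.054 0.146]
top fence 0.68 [241, 147, 358, 161] [ 0.658 -0.028  0.037] [0.016 0.043]
[... 572 characters left out ...]
0.245 0.384 0.053] [0.008 0.063]
scene laser 0.87 [111, 205, 173, 274] [ 0.304 -0.297  0.059] [0.01  0.063]
scene laser 0.67 [242, 216, 330, 271] [ 0.564 -0.05   0.07 ] [0.023 0.074]
scene cell 0.68 [334, 173, 409, 240] [0.64  0.185 0.099] [0.025 0.142]
scene cell 0.19 [198, 165, 427, 323] [0.646 0.077 0.014] [0.01  0.118]
scene fence 0.66 [267, 237, 366, 301] [ 0.667 -0.055  0.033] [0.014 0.041]
scene fence 0.64 [238, 215, 328, 272] [ 0.564 -0.05   0.07 ] [0.017 0.074]
scene fence 0.45 [385, 159, 417, 184] [0.502 0.529 0.03 ] [0.001 0.043]
scene breadboard 0.94 [199, 168, 427, 325] [0.646 0.077 0.014] [0.01  0.118]
scene hex_driver 0.59 [199, 170, 427, 324] [0.647 0.081 0.014] [0.01  0.118]
```

View pics/top1.png

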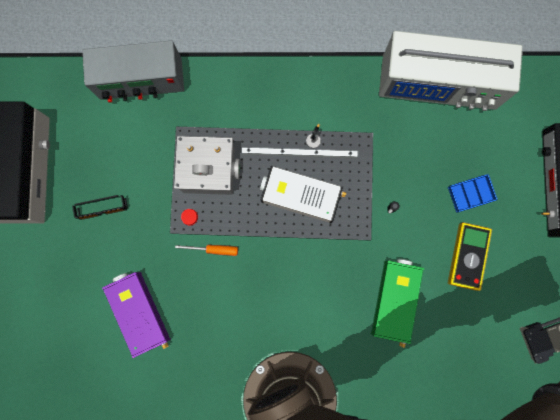

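View pics/scene1.png

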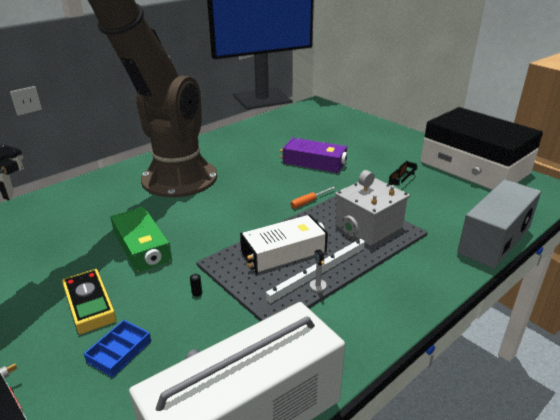

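Three laser-shaped things show in top: white (261-345, 166-223), purple (99-172, 271-358) and green (369-422, 258-346). The white one on the breadboard fits; its nose is on the left, towards the cell. I'll check it in a crop and measure the poses.

```bash
python3 - <<'E'
from h import *
d=np.load("top1.npz"); cv2.imwrite("pics/crop.png",cv2.resize(d["pix"][110:260,150:410],None,fx=3,fy=3,interpolation=cv2.INTER_CUBIC))
def rect(P):
    c,s,a=cv2.minAreaRect((P[:,:2]*1000).astype(np.float32)); b=cv2.boxPoints((c,s,a))
    e=[b[1]-b[0],b[2]-b[1]]; L=max(e,key=np.linalg.norm); L=L*np.sign(L[1])
    return np.round(c,1),np.round(s,1),round(float(np.degrees(np.arctan2(-L[0],L[1]))),2)
for n in("top","scene"):
    d=np.load(n+"1.npz"); Q=d["Q"]; v=np.array([[0]]); 
    def sel(u0,v0,u1,v1,z0,z1):
        q=Q[v0:v1,u0:u1].reshape(-1,3); return q[(q[:,2]>z0)&(q[:,2]<z1)]
    L=(250,155,355,230) if n=="top" else (235,210,332,278)
    q=sel(*L,.064,.08); print(n,"laser",rect(q),np.median(q[:,2]))
    F=(238,146,362,163) if n=="top" else (262,232,370,303)
    q=sel(*F,.031,.046); 
    q=q[(q[:,0]>.6)]; print("fence",rect(q),len(q),np.median(q[:,2]))
    B=(160,120,385,250) if n=="top" else (190,160,435,330)
    q=sel(*B,.007,.018); print("board",rect(q))
    C=(170,130,247,200) if n=="top" else (330,170,412,242)
    q=sel(*C,.106,.125); print("cell",rect(q),np.median(q[:,2]))
E
```

```text
top laser (array([540. , -33.2]), array([220.9,  96.5]), -17.04) 0.07172976734543113
fence (array([658.6, -24.6]), array([ 39.3, 322.5]), 2.86) 650 0.037652308908427856
board (array([577.2,  44.9]), array([361.2, 619.5]), 0.14)
cell (array([613.1, 221.9]), array([145.8, 139.4]), -2.17) 0.1163945174577683
scene laser (array([600. , -45.3]), array([211. , 215.3]), 72.33) 0.07202169781059309
fence (array([650.2, -16.2]), array([ 96.2, 340.7]), 8.45) 844 0.0374918863351309
board (array([511.5, 143.1]), array([806. , 771.4]), -42.66)
cell (array([616.2, 221. ]), array([149.1, 141.7]), -2.55) 0.11696213815070577
```

View pics/crop.png

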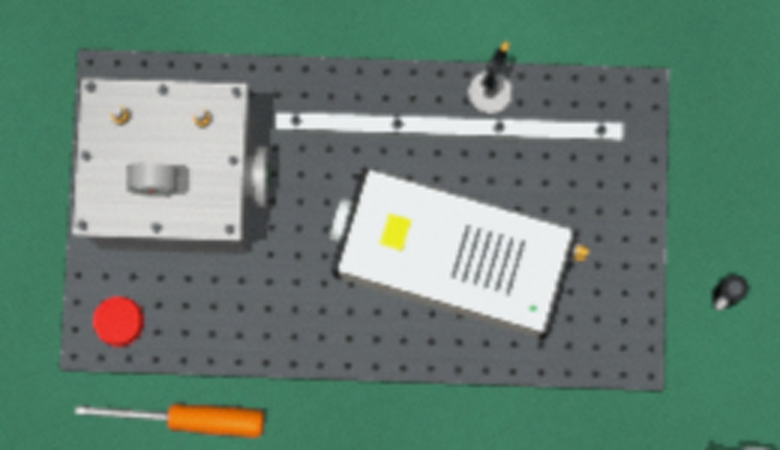

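White laser confirmed: nose on the left at crop (340, 220), facing the flange at (262, 178). Board yaw is about -2.2°. The open fingers, aligned with the board, will push the -x side first.

Emit:
jog_arm:
  steps:
    - [0, 0, 7.2, 0, 0, 0, 9.18]
    - [0, 0, 7.2, 0, 0, 0, 9.18]
    - [0, 0, 7.2, 0, 0, 0, 9.18]
    - [0, 0, 0, 1.62, -4.33, 0, 9.18]
    - [0, 0, 0, 1.62, -4.33, 0, 9.18]
    - [0, 0, 0, 1.62, -4.33, 0, 9.18]
    - [0, 0, 0, 1.62, -4.33, 0, 9.18]
    - [0, 0, 0, 1.62, -4.33, 0, 9.18]

```text
time: 1.5
ee_pos: [0.2974, -0.3745, 0.2269]
ee_rot: [0.0, 1.0, -0.019, 0.0]
ft_force: [0.6, -0.1, -0.1]
finger_gap: 1.001
gripper_force: 0.0
```

Emit:
jog_arm:
  steps:
    - [0, 0, 0, 1.62, -4.33, 0, 9.18]
    - [0, 0, 0, 1.62, -4.33, 0, 9.18]
    - [0, 0, 0, 1.62, -4.33, 0, 9.18]
    - [0, 0, 0, 1.62, -4.33, 0, 9.18]
    - [0, 0, 0, 1.62, -4.33, 0, 9.18]
    - [0, 0, 0, 1.62, -4.33, 0, 9.18]
    - [0, 0, 0, 1.62, -4.33, 0, 9.18]
    - [0, 0, 0, 1.62, -4.33, 0, 9.18]

```text
time: 2.3
ee_pos: [0.4402, -0.0333, 0.2271]
ee_rot: [0.0, 1.0, -0.019, 0.001]
ft_force: [0.5, -0.5, -0.5]
finger_gap: 0.999
gripper_force: 0.0
```

Emit:
jog_arm:
  steps:
    - [0, 0, 0, 0, 0, 0, 9.18]
    - [0, 0, 0, 0, 0, 0, 9.18]

```text
time: 2.5
ee_pos: [0.4399, -0.0342, 0.2267]
ee_rot: [0.0, 1.0, -0.018, 0.0]
ft_force: [0.1, -1.0, 0.2]
finger_gap: 1.001
gripper_force: 0.0
```

```bash
python3 - <<'E'
from h import *
print(get_state()["ft_force"])
p=camera("wrist"); cv2.imwrite("pics/w1.png",p["pixels"]); np.savez("w1.npz",pix=p["pixels"],Q=cloud(p)); print(np.round(p["cam_to_world"],3).tolist())
for l in("laser","fence","cell"):
    for r in trace(p,l)[:2]:
        Q=cloud(p)[r["mask"]]; print(l,round(r["confidence"],2),[int(b) for b in r["bbox"]],np.round(np.nanmedian(Q,0),3))
E
```

```text
[ 0.08762803 -0.97274205  0.23293421]
[[-0.035, -0.963, -0.266, 0.511], [-0.999, 0.034, 0.01, -0.037], [-0.0, 0.267, -0.964, 0.384], [0.0, 0.0, 0.0, 1.0]]
laser 0.76 [463, 240, 547, 253] [ 0.363 -0.285  0.026]
laser 0.75 [147, 0, 405, 165] [ 0.544 -0.029  0.071]
fence 0.32 [150, 0, 403, 166] [ 0.544 -0.029  0.071]
cell 0.78 [3, 0, 99, 92] [0.578 0.155 0.074]
```

View pics/w1.png

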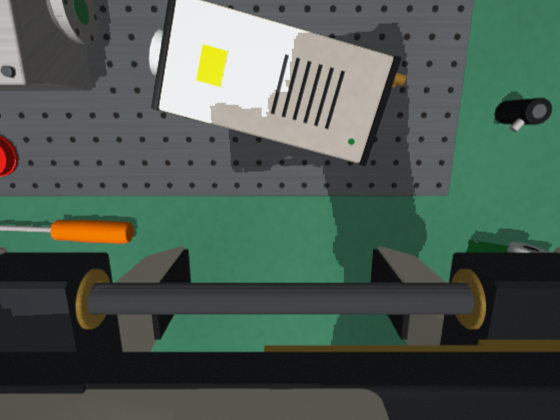

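The wrist view shows the laser at (147-405, 0-165), a flange corner at top left and the board's near edge at row ~195. The fingers straddle the column range of the laser, as planned. Now refining the board yaw and laser corners.

```bash
python3 - <<'E'
from h import *
d=np.load("w1.npz"); Q=d["Q"]; 
m=Q[...,2]>0.006; E=[]
for u in list(range(150,325,2))+list(range(425,446,2)):
    v=np.where(m[150:215,u])[0].max()+150; E.append(Q[v,u])
E=np.array(E); k=np.polyfit(E[:,1],E[:,0],1); print("near edge yaw",np.degrees(np.arctan(-k[0])),"x at y=0",k[1], np.std(E[:,0]-np.polyval(k,E[:,1])))
l=(Q[...,2]>0.066)&(Q[...,2]<.08); l[:,:130]=0; l[200:]=0
S=[]
for u in range(175,350,3):
    S.append(Q[np.where(l[:,u])[0].max(),u])
S=np.array(S); k=np.polyfit(S[:,1],S[:,0],1); print("laser -x side yaw",np.degrees(np.arctan(-k[0])))
q=Q[l]; th=np.arctan(-k[0]); ux=np.array([np.cos(th),np.sin(th)]); uy=np.array([-ux[1],ux[0]])
a=q[:,:2]@uy; print("along range",a.min(),a.max(),"side x",np.median(S[:,:2]@ux),"rear corner",ux*np.median(S[:,:2]@ux)+uy*a.min(), np.nanmedian(q[:,2]))
print("hist",np.histogram(a,bins=np.arange(a.min(),a.min()+.03,.003))[0],np.histogram(a,bins=np.arange(a.max()-.03,a.max()+.003,.003))[0])
E
```

```text
near edge yaw -1.6946248731733227 x at y=0 0.42967322667893326 0.0005041905751291451
laser -x side yaw -16.837347818111674
along range 0.0257471814875425 0.23608533331309997 side x 0.48063873676952373 rear corner [ 0.467492   -0.11457635] 0.0707400137414037
hist [317 399 377 376 387 367 374 380 376] [414 405 404 399 441 406 207  53  58  45]
```

Emit:
jog_arm:
  steps:
    - [0, 0, 0, 0, 0, 5, 9.18]
    - [0, 0, 0, 0, 0, 5, 9.18]
    - [0, 0, 0, 0, 0, 5, 9.18]
    - [0, 0, 0, 0, 0, 3, 9.18]
    - [0, 0, 0, 0, 0, 2, 9.18]
    - [0, 0, 0, 0, 0, 0, 9.18]
    - [0, 0, 0, 0.5, 0, 0, 9.18]
    - [0, 0, 0, 0.5, 0, 0, 9.18]

```text
time: 3.5
ee_pos: [0.4511, -0.0359, 0.028]
ee_rot: [0.0, 1.0, -0.02, 0.001]
ft_force: [0.1, -0.4, -0.2]
finger_gap: 1.001
gripper_force: 0.0
```

Emit:
jog_arm:
  steps:
    - [0, 0, 0, 0.4, 0, 0, 9.18]
    - [0, 0, 0, 0.4, 0, 0, 9.18]
    - [0, 0, 0, 0.4, 0, 0, 9.18]
    - [0, 0, 0, 0.4, 0, 0, 9.18]
    - [0, 0, 0, 0.4, 0, 0, 9.18]
    - [0, 0, 0, 0.4, 0, 0, 9.18]
    - [0, 0, 0, 0.4, 0, 0, 9.18]
    - [0, 0, 0, 0.4, 0, 0, 9.18]

```text
time: 4.3
ee_pos: [0.4818, -0.0368, 0.0266]
ee_rot: [0.0, 1.0, -0.019, -0.0]
ft_force: [-2.8, -1.4, -0.8]
finger_gap: 0.999
gripper_force: 1.4
```

Emit:
jog_arm:
  steps:
    - [0, 0, 0, 0.4, 0, 0, 9.18]
    - [0, 0, 0, 0.4, 0, 0, 9.18]
    - [0, 0, 0, 0.4, 0, 0, 9.18]
    - [0, 0, 0, 0.4, 0, 0, 9.18]
    - [0, 0, 0, 0.4, 0, 0, 9.18]
    - [0, 0, 0, 0.4, 0, 0, 9.18]
    - [0, 0, 0, 0.4, 0, 0, 9.18]
    - [0, 0, 0, 0.4, 0, 0, 9.18]

```text
time: 5.1
ee_pos: [0.5131, -0.0376, 0.0267]
ee_rot: [0.0, 1.0, -0.019, -0.001]
ft_force: [-5.7, 0.4, 4.7]
finger_gap: 1.002
gripper_force: 3.3
```

```bash
cat >> h.py <<'E'
def laser(name,box=None):
    p=camera(name); Q=cloud(p)
    ok=(Q[...,2]>.066)&(Q[...,2]<.078)&(Q[...,0]>.44)&(Q[...,0]<.68)&(Q[...,1]<.11)&(Q[...,1]>-.2)&(p["pixels"].min(-1)>60)
    ok=cv2.morphologyEx(ok.astype(np.uint8),cv2.MORPH_OPEN,np.ones((7,7))).astype(bool)
    q=Q[ok]; c,s,a=cv2.minAreaRect((q[:,:2]*1000).astype(np.float32)); b=cv2.boxPoints((c,s,a))
    L=max(b[1]-b[0],b[2]-b[1],key=np.linalg.norm); L=L*np.sign(L[1])
    print(name,"laser c",np.round(c,1),"size",np.round(s,1),"yaw",round(float(np.degrees(np.arctan2(-L[0],L[1]))),2))
    return p,Q
E
python3 - <<'E'
from h import *
print(get_state()["ft_force"])
p,Q=laser("top"); p,Q=laser("wrist"); cv2.imwrite("pics/w2.png",p["pixels"])
E
```

```text
[-5.72885052  0.41056249  4.70677213]
top laser c [0. 0.] size [0. 0.] yaw -0.0
wrist laser c [573.9 -29.2] size [180.1  93. ] yaw -2.1
```

View pics/w2.png

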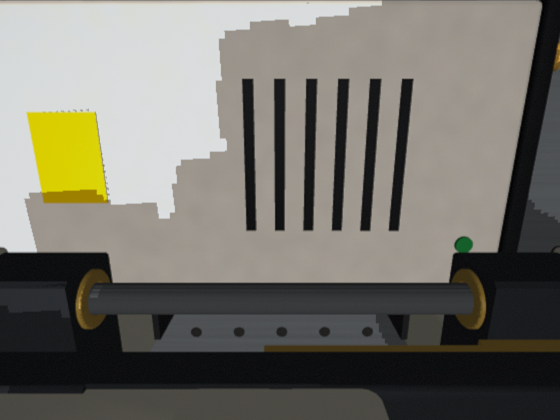

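The laser has turned to -2.1° and lies flat against both fingers, with about 34 mm to the fence. I'll push most of it, then creep.

Emit:
jog_arm:
  steps:
    - [0, 0, 0, 0.4, 0, 0, 9.18]
    - [0, 0, 0, 0.4, 0, 0, 9.18]
    - [0, 0, 0, 0.4, 0, 0, 9.18]
    - [0, 0, 0, 0.4, 0, 0, 9.18]
    - [0, 0, 0, 0.4, 0, 0, 9.18]
    - [0, 0, 0, 0.4, 0, 0, 9.18]
    - [0, 0, 0, 0.2, 0, 0, 9.18]
    - [0, 0, 0, 0.1, 0, 0, 9.18]

```text
time: 6.0
ee_pos: [0.5404, -0.0386, 0.0267]
ee_rot: [-0.0, 1.0, -0.019, -0.0]
ft_force: [-5.8, 1.2, 3.1]
finger_gap: 1.0
gripper_force: 3.0
```

```bash
python3 - <<'E'
from h import *
p,Q=laser("wrist"); cv2.imwrite("pics/w3.png",p["pixels"])
s=get_state();print(s["ft_force"],s["ee_pos"])
q=camera("scene"); cv2.imwrite("pics/s3.png",cv2.resize(q["pixels"][150:340,180:450],None,fx=2.9,fy=2.9,interpolation=cv2.INTER_CUBIC))
E
```

```text
wrist laser c [600.1 -30.4] size [179.7  93.1] yaw -2.37
[-4.66001912  0.40857273  1.61585525] [ 0.54043686 -0.0386033   0.02662974]
```

View pics/s3.png

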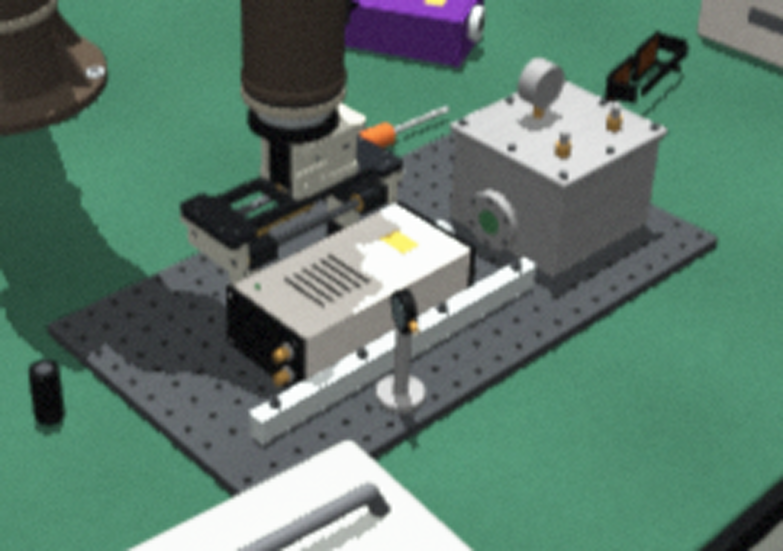

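The laser is parallel to the fence with a few mm left. Creeping to contact.

Emit:
jog_arm:
  steps:
    - [0, 0, 0, 0.1, 0, 0, 9.18]
    - [0, 0, 0, 0.1, 0, 0, 9.18]
    - [0, 0, 0, 0.1, 0, 0, 9.18]
    - [0, 0, 0, 0.1, 0, 0, 9.18]

```text
time: 6.5
ee_pos: [0.5445, -0.039, 0.0267]
ee_rot: [-0.0, 1.0, -0.019, -0.0]
ft_force: [-5.0, 0.3, 0.4]
finger_gap: 0.999
gripper_force: 2.3
```

Emit:
jog_arm:
  steps:
    - [0, 0, 0, 0.05, 0, 0, 9.18]
    - [0, 0, 0, 0.05, 0, 0, 9.18]

```text
time: 6.7
ee_pos: [0.5456, -0.0391, 0.0267]
ee_rot: [0.0, 1.0, -0.019, -0.0]
ft_force: [-4.5, 0.7, -0.4]
finger_gap: 1.001
gripper_force: 2.3
```

Emit:
jog_arm:
  steps:
    - [0, 0, 0, 0.05, 0, 0, 9.18]
    - [0, 0, 0, 0.05, 0, 0, 9.18]

```text
time: 6.9
ee_pos: [0.5464, -0.0392, 0.0267]
ee_rot: [0.0, 1.0, -0.019, -0.0]
ft_force: [-5.8, 0.3, 2.5]
finger_gap: 1.001
gripper_force: 3.3
```

Emit:
jog_arm:
  steps:
    - [0, 0, 0, 0.05, 0, 0, 9.18]
    - [0, 0, 0, 0.05, 0, 0, 9.18]

```text
time: 7.1
ee_pos: [0.5464, -0.0393, 0.0267]
ee_rot: [0.0, 1.0, -0.019, -0.001]
ft_force: [-10.1, 0.4, 6.0]
finger_gap: 0.996
gripper_force: 5.3
```

Emit:
jog_arm:
  steps:
    - [0, 0, 0, 0.05, 0, 0, 9.18]
    - [0, 0, 0, 0.05, 0, 0, 9.18]

```text
time: 7.3
ee_pos: [0.5464, -0.0393, 0.0266]
ee_rot: [0.0, 1.0, -0.019, -0.002]
ft_force: [-13.9, 0.8, 11.0]
finger_gap: 0.998
gripper_force: 7.1
```

Emit:
jog_arm:
  steps:
    - [0, 0, 0, 0.05, 0, 0, 9.18]

```text
time: 7.4
ee_pos: [0.5464, -0.0394, 0.0266]
ee_rot: [0.0, 1.0, -0.019, -0.002]
ft_force: [-15.4, -0.4, 10.1]
finger_gap: 1.002
gripper_force: 7.7
```

Fence contact found at TCP x = 0.5464 (force rising, no motion). Now retreat, lift, close the fingers and go behind the rear end.

Emit:
jog_arm:
  steps:
    - [0, 0, 0, -0.5, 0, 0, 9.18]
    - [0, 0, 0, -1.5, 0, 0, 9.18]
    - [0, 0, 0, -0.5, 0, -5, 9.18]
    - [0, 0, 0, 0, 0, -5, 9.18]
    - [0, 0, 0, 1.9, 3.7, 0, 0]
    - [0, 0, 0, 2.0, 3.7, 0, 0]
    - [0, 0, 0, 2.0, 3.7, 0, 0]
    - [0, 0, 0, 2.0, 3.7, 0, 0]

```text
time: 8.2
ee_pos: [0.5996, -0.1914, 0.1275]
ee_rot: [0.001, 1.0, -0.019, 0.002]
ft_force: [0.8, 0.3, -0.2]
finger_gap: 0.699
gripper_force: 0.0
```

Emit:
jog_arm:
  steps:
    - [0, 0, 0, 0, 0, 0, 0]
    - [0, 0, 0, 0, 0, 0, 0]

```text
time: 8.4
ee_pos: [0.5984, -0.1906, 0.1266]
ee_rot: [0.0, 1.0, -0.02, 0.001]
ft_force: [0.1, 1.3, -0.2]
finger_gap: 0.526
gripper_force: 0.0
```

```bash
cat > m.py <<'E'
from h import *
import sys
def edge(E,ax):
    E=np.array(E); i=1-ax
    k=np.polyfit(E[:,i],E[:,ax],1); r=abs(E[:,ax]-np.polyval(k,E[:,i])); E=E[r<=np.percentile(r,80)]
    return np.polyfit(E[:,i],E[:,ax],1)
for n in sys.argv[1:]:
    p=camera(n); Q=cloud(p); np.savez("m_%s.npz"%n,pix=p["pixels"],Q=Q); cv2.imwrite("pics/m_%s.png"%n,p["pixels"])
    q=Q.reshape(-1,3); ok=(q[:,2]>.066)&(q[:,2]<.078)&(q[:,0]>.5)&(q[:,0]<.68)&(q[:,1]<.11)&(q[:,1]>-.2)
    q=q[ok]; print(n,len(q))
    if len(q)<500: continue
    b=(q[:,1]//.004).astype(int); S=[q[b==j][:,:2][q[b==j][:,0].argmin()] for j in np.unique(b)[6:-6]]
    T=[q[b==j][:,:2][q[b==j][:,0].argmax()] for j in np.unique(b)[6:-6]]
    a=(q[:,0]//.004).astype(int); R=[q[a==j][:,:2][q[a==j][:,1].argmin()] for j in np.unique(a)[3:-3]]
    for nm,E,ax in(("-x side",S,0),("+x side",T,0),("rear",R,1)):
        k=edge(E,ax); print(nm,"yaw",round(float(np.degrees(np.arctan(-k[0] if ax==0 else k[0]))),2),"x at y=0" if ax==0 else "y at x=.6",round(float(k[1]+(k[0]*.6 if ax else 0)),4))
E
python3 m.py top wrist; python3 -c "
from h import *;s=get_state();print(s['ee_pos'],s['time'],s['ft_force'])"
```

```text
top 2400
-x side yaw -1.84 x at y=0 0.5588
+x side yaw -1.58 x at y=0 0.6506
rear yaw 17.09 y at x=.6 -0.1149
wrist 19422
-x side yaw 11.27 x at y=0 0.57
+x side yaw -2.12 x at y=0 0.6536
rear yaw -2.28 y at x=.6 -0.1265
[ 0.59784032 -0.18806034  0.1266658 ] 8.5 [ 0.72968559 -0.47032453  0.39393884]
```

View pics/m_wrist.png

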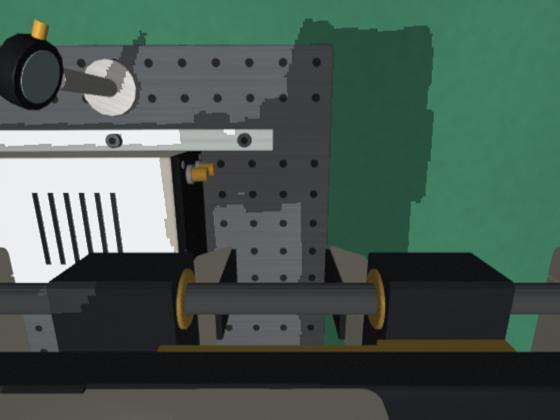

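The laser is flush with the fence: its +x side and rear give -2.1° to -2.3°, and the rear end is at y = -0.1265. The jacks at (200, 172) are well clear of the finger line. About 52 mm of travel remains to the flange. Closing the fingers and descending.

Emit:
jog_arm:
  steps:
    - [0, 0, 0, 0, 0, 0, 0]
    - [0, 0, 0, 0, 0, 0, 0]
    - [0, 0, 0, 0, 0, 0, 0]
    - [0, 0, 0, 0, 0, 5, 0]
    - [0, 0, 0, 0, 0, 3, 0]
    - [0, 0, 0, 0, 0, 2, 0]
    - [0, 0, 0, 0, -0.5, 0, 0]
    - [0, 0, 0, 0, -1.0, 0, 0]

```text
time: 9.3
ee_pos: [0.5981, -0.1744, 0.0269]
ee_rot: [0.0, 1.0, -0.02, 0.0]
ft_force: [-0.0, 0.7, -0.3]
finger_gap: -0.001
gripper_force: 0.0
```

Emit:
jog_arm:
  steps:
    - [0, 0, 0, 0, -0.4, 0, 0]
    - [0, 0, 0, 0, -0.4, 0, 0]
    - [0, 0, 0, 0, -0.4, 0, 0]
    - [0, 0, 0, 0, -0.4, 0, 0]
    - [0, 0, 0, 0, -0.4, 0, 0]
    - [0, 0, 0, 0, -0.4, 0, 0]
    - [0, 0, 0, 0, -0.4, 0, 0]
    - [0, 0, 0, 0, -0.4, 0, 0]

```text
time: 10.1
ee_pos: [0.5991, -0.1431, 0.0265]
ee_rot: [0.001, 1.0, -0.019, -0.0]
ft_force: [0.5, -5.0, 0.4]
finger_gap: 0.007
gripper_force: 2.4
```

```bash
python3 m.py wrist
```

```text
wrist 24112
-x side yaw 50.24 x at y=0 0.4951
+x side yaw -2.1 x at y=0 0.654
rear yaw 26.54 y at x=.6 -0.1426
```

Pushing at about 5 N. Roughly 50 mm remains.

Emit:
jog_arm:
  steps:
    - [0, 0, 0, 0, -0.4, 0, 0]
    - [0, 0, 0, 0, -0.4, 0, 0]
    - [0, 0, 0, 0, -0.4, 0, 0]
    - [0, 0, 0, 0, -0.4, 0, 0]
    - [0, 0, 0, 0, -0.4, 0, 0]
    - [0, 0, 0, 0, -0.4, 0, 0]
    - [0, 0, 0, 0, -0.4, 0, 0]
    - [0, 0, 0, 0, -0.4, 0, 0]

```text
time: 10.95
ee_pos: [0.6004, -0.1099, 0.0264]
ee_rot: [0.0, 1.0, -0.019, -0.0]
ft_force: [-0.6, -4.7, -0.8]
finger_gap: 0.006
gripper_force: 2.3
```

Emit:
jog_arm:
  steps:
    - [0, 0, 0, 0, -0.3, 0, 0]
    - [0, 0, 0, 0, -0.3, 0, 0]
    - [0, 0, 0, 0, -0.3, 0, 0]
    - [0, 0, 0, 0, -0.1, 0, 0]

```text
time: 11.35
ee_pos: [0.6008, -0.0997, 0.0264]
ee_rot: [-0.0, 1.0, -0.019, -0.0]
ft_force: [0.6, -4.3, -0.7]
finger_gap: 0.007
gripper_force: 2.2
```

```bash
python3 m.py wrist scene; python3 - <<'E'
import cv2
i=cv2.imread("pics/m_scene.png"); cv2.imwrite("pics/s4.png",cv2.resize(i[150:340,180:450],None,fx=2.9,fy=2.9,interpolation=cv2.INTER_CUBIC))
E
```

```text
wrist 24105
-x side yaw 49.67 x at y=0 0.5514
+x side yaw -2.15 x at y=0 0.654
rear yaw 9.97 y at x=.6 -0.0829
scene 1254
-x side yaw 14.69 x at y=0 0.5945
+x side yaw -2.73 x at y=0 0.6542
rear yaw -43.61 y at x=.6 -0.0524
```

View pics/s4.png

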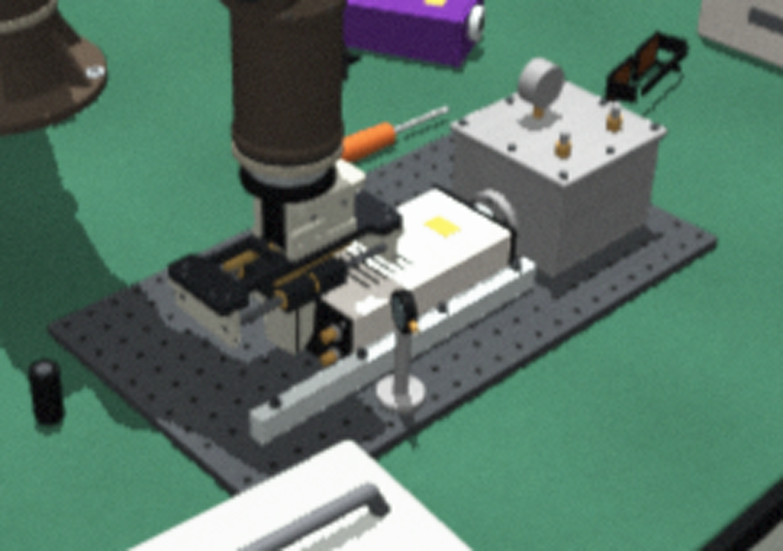

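The laser lies along the fence, with its nose a few mm from the flange (crop ~510, 210). Creeping until the force rises.

Emit:
jog_arm:
  steps:
    - [0, 0, 0, 0, -0.1, 0, 0]
    - [0, 0, 0, 0, -0.1, 0, 0]
    - [0, 0, 0, 0, -0.1, 0, 0]
    - [0, 0, 0, 0, -0.1, 0, 0]

```text
time: 11.85
ee_pos: [0.6009, -0.0964, 0.0265]
ee_rot: [0.0, 1.0, -0.019, -0.0]
ft_force: [0.0, -3.7, -0.7]
finger_gap: 0.006
gripper_force: 2.2
```

Emit:
jog_arm:
  steps:
    - [0, 0, 0, 0, -0.05, 0, 0]
    - [0, 0, 0, 0, -0.05, 0, 0]

```text
time: 12.05
ee_pos: [0.601, -0.0953, 0.0265]
ee_rot: [0.0, 1.0, -0.019, -0.0]
ft_force: [0.6, -4.4, -1.2]
finger_gap: 0.004
gripper_force: 2.1
```

Emit:
jog_arm:
  steps:
    - [0, 0, 0, 0, -0.05, 0, 0]
    - [0, 0, 0, 0, -0.05, 0, 0]

```text
time: 12.25
ee_pos: [0.6011, -0.0943, 0.0265]
ee_rot: [0.0, 1.0, -0.019, 0.0]
ft_force: [0.5, -4.9, -0.6]
finger_gap: 0.008
gripper_force: 2.1
```

Emit:
jog_arm:
  steps:
    - [0, 0, 0, 0, -0.05, 0, 0]
    - [0, 0, 0, 0, -0.05, 0, 0]

```text
time: 12.45
ee_pos: [0.6011, -0.0932, 0.0264]
ee_rot: [0.0, 1.0, -0.019, -0.0]
ft_force: [-1.0, -3.5, -0.9]
finger_gap: 0.003
gripper_force: 2.1
```

Emit:
jog_arm:
  steps:
    - [0, 0, 0, 0, -0.05, 0, 0]
    - [0, 0, 0, 0, -0.05, 0, 0]

```text
time: 12.65
ee_pos: [0.6011, -0.0926, 0.0265]
ee_rot: [0.0, 1.0, -0.019, -0.0]
ft_force: [-0.1, -6.6, -0.6]
finger_gap: 0.004
gripper_force: 3.1
```

Emit:
jog_arm:
  steps:
    - [0, 0, 0, 0, -0.05, 0, 0]
    - [0, 0, 0, 0, -0.05, 0, 0]

```text
time: 12.85
ee_pos: [0.6011, -0.0926, 0.0265]
ee_rot: [0.001, 1.0, -0.02, -0.0]
ft_force: [-0.8, -8.8, -0.6]
finger_gap: 0.005
gripper_force: 4.3
```

Emit:
jog_arm:
  steps:
    - [0, 0, 0, 0, -0.05, 0, 0]
    - [0, 0, 0, 0, -0.05, 0, 0]

```text
time: 13.05
ee_pos: [0.6011, -0.0926, 0.0265]
ee_rot: [0.001, 1.0, -0.02, -0.0]
ft_force: [-0.2, -11.3, -0.2]
finger_gap: 0.008
gripper_force: 5.6
```

Flange contact at TCP y = -0.0926, as predicted. Back off, lift and check from the side.

Emit:
jog_arm:
  steps:
    - [0, 0, 0, 0, 0.5, 0, 0]
    - [0, 0, 0, 0, 1.5, 0, 0]
    - [0, 0, 0, 0, 0, -5, 0]
    - [0, 0, 0, 0, 0, -5, 9.18]
    - [0, 0, 0, -2.15, -3.25, 0, 9.18]
    - [0, 0, 0, -2.15, -3.25, 0, 9.18]
    - [0, 0, 0, -2.15, -3.25, 0, 9.18]
    - [0, 0, 0, -2.15, -3.25, 0, 9.18]

```text
time: 13.85
ee_pos: [0.5187, 0.024, 0.1268]
ee_rot: [-0.0, 1.0, -0.019, 0.0]
ft_force: [1.3, 0.3, -0.1]
finger_gap: 0.391
gripper_force: 0.0
```

Emit:
jog_arm:
  steps:
    - [0, 0, 0, 0, 0, -5, 9.18]
    - [0, 0, 0, 0, 0, -5, 9.18]
    - [0, 0, 0, 0, 0, 0, 9.18]
    - [0, 0, 0, 0, 0, 0, 9.18]

```text
time: 14.25
ee_pos: [0.5202, 0.023, 0.2278]
ee_rot: [-0.0, 1.0, -0.019, 0.002]
ft_force: [-0.0, 0.2, -1.6]
finger_gap: 0.738
gripper_force: 0.0
```

```bash
python3 m.py wrist scene top; python3 - <<'E'
from h import *
s=get_state(); print(s['ee_pos'],s['time'])
d=np.load("m_wrist.npz"); q=d["Q"].reshape(-1,3)
f=q[(q[:,2]>.033)&(q[:,2]<.040)&(q[:,0]>.645)&(q[:,0]<.69)&(q[:,1]<.07)&(q[:,1]>-.18)]
b=(f[:,1]//.004).astype(int); E=np.array([f[b==j][f[b==j][:,0].argmin(),:2] for j in np.unique(b)])
if len(E)>5:
    k=np.polyfit(E[:,1],E[:,0],1); print("fence near face: yaw",np.degrees(np.arctan(-k[0])),"x at 0",k[1])
E
```

```text
wrist 23274
-x side yaw -2.13 x at y=0 0.5594
+x side yaw -2.32 x at y=0 0.653
rear yaw -1.9 y at x=.6 -0.0734
scene 1739
-x side yaw -2.66 x at y=0 0.5621
+x side yaw -2.74 x at y=0 0.6554
rear yaw -1.37 y at x=.6 -0.0737
top 105
[0.51864572 0.02258552 0.2251933 ] 14.4
fence near face: yaw -4.138846371271624 x at 0 0.660177877828716
```

View pics/m_wrist.png

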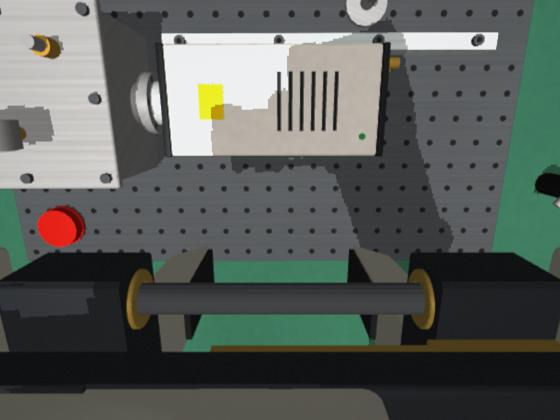

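The nose ring is against the flange at (150, 100) and the side runs parallel to the fence, rear at y = -0.0734. As insurance, one gentle side touch to make sure it is flush; contact expected at TCP x ≈ 0.5486.

Emit:
jog_arm:
  steps:
    - [0, 0, 0, 0, 0, 5, 9.18]
    - [0, 0, 0, 0, 0, 5, 9.18]
    - [0, 0, 0, 0, 0, 5, 9.18]
    - [0, 0, 0, 0, 0, 3, 9.18]
    - [0, 0, 0, 0, 0, 1.8, 9.18]
    - [0, 0, 0, 0.8, 0, 0, 9.18]
    - [0, 0, 0, 0.8, 0, 0, 9.18]
    - [0, 0, 0, 0.6, 0, 0, 9.18]

```text
time: 15.2
ee_pos: [0.5434, 0.0221, 0.0294]
ee_rot: [-0.0, 1.0, -0.019, 0.001]
ft_force: [-0.0, -0.6, 0.3]
finger_gap: 0.997
gripper_force: 0.0
```

Emit:
jog_arm:
  steps:
    - [0, 0, 0, 0.2, 0, 0, 9.18]
    - [0, 0, 0, 0.1, 0, 0, 9.18]
    - [0, 0, 0, 0.1, 0, 0, 9.18]
    - [0, 0, 0, 0.05, 0, 0, 9.18]
    - [0, 0, 0, 0.05, 0, 0, 9.18]

```text
time: 15.7
ee_pos: [0.5464, 0.0219, 0.0286]
ee_rot: [0.0, 1.0, -0.019, 0.0]
ft_force: [-0.6, -0.5, 0.7]
finger_gap: 1.003
gripper_force: 0.0
```

Emit:
jog_arm:
  steps:
    - [0, 0, 0, 0.05, 0, 0, 9.18]
    - [0, 0, 0, 0.05, 0, 0, 9.18]

```text
time: 15.9
ee_pos: [0.5474, 0.0219, 0.0285]
ee_rot: [0.0, 1.0, -0.019, -0.0]
ft_force: [0.7, 0.3, -0.6]
finger_gap: 1.001
gripper_force: 0.0
```

Emit:
jog_arm:
  steps:
    - [0, 0, 0, 0.05, 0, 0, 9.18]
    - [0, 0, 0, 0.05, 0, 0, 9.18]

```text
time: 16.1
ee_pos: [0.5485, 0.0218, 0.0284]
ee_rot: [0.0, 1.0, -0.019, -0.0]
ft_force: [0.2, -0.2, 0.5]
finger_gap: 0.999
gripper_force: 0.0
```

Emit:
jog_arm:
  steps:
    - [0, 0, 0, 0.05, 0, 0, 9.18]
    - [0, 0, 0, 0.05, 0, 0, 9.18]

```text
time: 16.3
ee_pos: [0.5486, 0.0218, 0.0283]
ee_rot: [0.0, 1.0, -0.019, -0.001]
ft_force: [-5.1, -0.4, 3.7]
finger_gap: 0.999
gripper_force: 2.3
```

Emit:
jog_arm:
  steps:
    - [0, 0, 0, 0.05, 0, 0, 9.18]
    - [0, 0, 0, 0.05, 0, 0, 9.18]

```text
time: 16.5
ee_pos: [0.5486, 0.0218, 0.0282]
ee_rot: [0.0, 1.0, -0.019, -0.002]
ft_force: [-8.0, -0.7, 6.1]
finger_gap: 1.0
gripper_force: 4.2
```

Emit:
jog_arm:
  steps:
    - [0, 0, 0, 0.05, 0, 0, 9.18]

```text
time: 16.6
ee_pos: [0.5486, 0.0218, 0.0281]
ee_rot: [0.0, 1.0, -0.019, -0.002]
ft_force: [-10.3, 0.5, 6.2]
finger_gap: 0.998
gripper_force: 5.0
```

It is firm at exactly the predicted 0.5486, so it is flush. Retreat, final check, hand in.

Emit:
jog_arm:
  steps:
    - [0, 0, 0, -0.5, 0, 0, 9.18]
    - [0, 0, 0, -2.5, 0, 0, 9.18]
    - [0, 0, 0, 0, 0, -5, 9.18]
    - [0, 0, 0, 0, 0, -5, 9.18]
    - [0, 0, 0, 0, 0, -5, 9.18]
    - [0, 0, 0, 0, 0, -5, 9.18]
    - [0, 0, 0, 0, 0, 0, 9.18]
    - [0, 0, 0, 0, 0, 0, 9.18]

```text
time: 17.4
ee_pos: [0.522, 0.0229, 0.2299]
ee_rot: [-0.0, 1.0, -0.019, 0.002]
ft_force: [0.5, 0.3, -1.1]
finger_gap: 0.998
gripper_force: 0.0
```

```bash
python3 m.py wrist && python3 -c "
from h import *
s=get_state();print(s['ee_pos'],s['time'],s['ft_force']);print(hand_in())"
```

```text
wrist 22863
-x side yaw -2.3 x at y=0 0.5592
+x side yaw -2.39 x at y=0 0.653
rear yaw -2.19 y at x=.6 -0.0733
[0.52098969 0.0226693  0.2283737 ] 17.45 [ 1.06184422 -0.36659319  0.0308673 ]
the job is handed in; nothing more can be done
None
```

I docked the white laser head and handed the job in at 17.5 s: by contact force and a last wrist picture its side is flush against the fence and its nose ring is on the port flange, with pushes no harder than about 15 N; `hand_in()` returned no verdict.

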